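Clear the camera column and hold it at its second stop

ROBOT

A 7-joint arm with a two-finger parallel gripper is mounted at the origin on the work surface; the furniture and walls round the work are solid. World frame = base frame: x ahead of the robot, y to its left, z up, the work surface at z = 0. Lengths are in m, angles in rad, forces in N, time in s.
With the tool pointing down it reaches from about 0.425 to 0.875 m from the base axis. Payload 9.9 kg.
Tool frame: the origin (TCP) lies at the very end of the fingers, on their centre line; the grasp point (between the pads) lies 19 mm behind it; z points along the fingers, y is the line along which they close (so a half turn about z gives the same grasp; the last joint's range is limited). The gripper opens to 85 mm and grips with 20 to 120 N. Pads are 22 mm wide; open, the fingers measure 114 mm over their backs; the gripper's body (76 mm by 85 mm) begins 54 mm behind the grasp point. The pads swing forward as they close: fully open they stand 13 mm farther back than shut.
Start: joints at [-0.084, 0.576, 0.025, 1.437, -0.015, 1.129, -0.057], TCP at [0.675, 0, 0.231] pointing down, gripper open.
Joint ranges: [-2.76, 2.76], [-0.34, 2.15], [-1.52, 1.57], [0.19, 2.46], [-1.09, 4.23], [0.17, 1.99], [-2.82, 2.82]. Speed limits (rad/s): [2.22, 2.22, 3.01, 3.01, 3.14, 3.14, 3.14].

INTERFACE

Orientations are given as a unit quaternion [w, x, y, z].
In Python, from plant import bot gives the robot as it stands. The module is installed in compiled form; this text tells all that it offers.
- The arm moves only by the tool jog_arm, never from a script. Its argument "rows" is one flat list of numbers, 5 for each row, row after row: the finger opening in mm, from 0 to 85.4, then the shift along the tool's x, y, z in mm, then the turn about the tool's z in degrees. In form: [gripper, x, y, z, turn, gripper, x, y, z, turn, ...]. A call has 1 to 8 rows; each row is the pose to reach, as a shift and turn from the pose commanded when the call began, along the tool's axes at that moment; what a row does not reach only later rows make up. A row lasts 1/10 s, in which the tool goes at most 50 mm and 8.59 degrees, less where a joint would pass 70% of its speed; a pose out of reach is approached as far as the arm can. A call with a gripper value outside its range is refused whole. The fingers move at their own pace and stop on an object; "grip_force" is the grip in N (left out, the last holds). Time passes only in rows, so rows that repeat a pose let the fingers close. It gives the time, the measured TCP pose, the force, the opening and the grip force at its end, in the units of the state.
- bot.sense(): the state, without advancing time (a new reading comes with each control period).
- bot.camera(name): name is "scene" or "side" or "wrist"; returns (picture, depth): 384x512x3 uint8, red, green, blue; 384x512 float32, m along the optical axis (not along the pixel's ray), 0 where there is no reading.
- bot.camera_params(name): a dict with "camera_matrix" (3x3 intrinsics, pixels), "camera_from_world" (4x4, takes a point from world to camera coordinates); the wrist camera has in their place "T_tool_cam" (4x4, takes a point from camera to tool coordinates, whose origin is the TCP and whose axes are the flange's). Camera axes: x right, y down, z forward; pixel columns grow to the right and rows downward; lengths in m; the calibration is good to about 2 mm. A picture is of the moment at which its call begins: read the wrist's pose just before it. camera_params takes no time and is no camera call.
- bot.job_done(): hands the job in; it is judged then, once.
The state is a dict: "time_s": time; "qpos": joint angles; "qvel": joint speeds; "effort": joint torques, N m; "eef_pos": TCP position; "tool_rot": TCP orientation; "contact_force": force on the tool from outside, world axes, zero at the start; "moment": the same for the moment, N m; "width": finger opening in m; "finger_force": force on a finger pad.
Only numpy, scipy, OpenCV 4.12 (cv2) and the standard library are available. Lean on these libraries where they do the work, as an engineer would, in place of code of your own. Each camera call takes 0.05 s, during which the arm holds its last target. There are 200 camera calls.

TASK

The telescoping camera column is wanted at full height, but a small handled can has been parked on its head. Lift the can off, set it gently upright on the bare table top close beside the stand (within 20 cm of the column) and let go of it; then squeeze the column's grip head so that the button in its side is pressed in, draw the column straight up past the first stop to its second, topmost stop, and finish while still holding it up there, because a spring pulls it back down. Leave the tall jar, the low jar and the small bottle standing where they are.

Things in the scene. Friction and masses are not known exactly. Their poses are not given: they have to be found in the camera images.
- camera_stand: Fixed stand of the telescoping column. Origin on the table top under the column's axis, z up. Dark steel foot plate 150 x 120 mm (x, y), 12 thick; upright aluminium sleeve 38 mm in diameter with a black collar 43 mm in diameter that ends 110 mm above the table. The grip head on the column above it does not turn relative to it.
- head (a point): Centre of the grip head on the sliding column: grey block with ribbed ends, 60 mm long (x), 44 wide (y), 40 high; column down, its underside is 115 mm and its flat top 155 mm above the table. It rises with the column. Axes as the stand's; y points out of the face with the button. Clasped from above, centred here, fingers closing along y: both faces are gripped and a finger presses the button flush.
- button_face (a point): Centre of the outer face of the release button, a steel square 16 x 16 mm in the middle of the head's +y face. It stands 4 mm proud of that face, 26 mm from the head's centre, and is pressed towards the head's -y.
- button (a joint): Press depth of the button in m: 0 out, 0.004 flush with the head, 0.0045 at its end. It springs out when released; about 5 N press it fully. Its lock pin lets the column go from about 0.003 on.
- column (a joint): Extension of the column in m: 0 down, about 0.04 first stop, 0.08 second stop (rigid end of travel). Button out: locked when down, and caught at the first stop; button kept in: it passes freely. Nothing holds it at the top: weight and spring pull it down (6 to 9 N) to about 0.05. A single dark ring on the tube clears the collar at the first stop, a pair of rings lower down at the second.
- can_foot (a point): Centre of the underside of the can: an open round aluminium can, 54 mm in diameter, 70 mm high, about 0.2 kg, with a rigid steel bail handle over it. At the start it stands loose on top of the head. Axes: z up out of the can's mouth, x along the handle's bar.
- can_handle (a point): Middle of the handle's straight top bar, 112 mm above the can's underside: a round bar 10 mm thick, 40 mm long along the can's x, with 37 mm of free room between it and the rim. Gripped from above with the fingers closing along the can's y; the can then hangs upright.
- can: The can itself; same origin and axes as its underside point.
- tall_jar_mid (a point): Centre (half-way up) of the tall clear jar with a green cap, 54 mm in diameter, 104 mm high, standing loose near the stand. Not to be disturbed.
- jar_mid (a point): Centre (half-way up) of the low jar with a wide blue cap, 61 mm in diameter, 59 mm high, standing loose near the stand. Not to be disturbed.
- stopper_bottle_mid (a point): Centre (half-way up) of the small clear stoppered bottle, 38 mm in diameter, 70 mm high, standing loose near the stand. Not to be disturbed.
There are look-alikes about, which are no part of the job. There is more than one size of the part that bears jar_mid; the job needs the middle-sized.

How it is judged:
By the outcome, as a careful person would: the job done as asked, in the order asked, and still so for the second after the job is handed in, while the arm keeps its last pose, push and grip.
It also fails if it takes over 48 s, if anything falls off the work surface, if the arm or the gripper's body presses on something with over 40 N, if the wrist force passes 120 N, or if a joint passes its speed limit or range.

## Working session

There is one attempt and no reset: what is moved stays moved. The work goes in short steps, Python scripts to look and compute and a tool call to move; the robot and the scene stay as the last step left them, time stands still between calls to the robot, and variables do not carry over. Pictures are saved under pics/ and viewed, at most 10 in all, crops included, and the job is handed in when it is done.

Besides the shell and the picture viewer there is one more tool, called after "Call:" by a JSON object that holds its "fn" and its "kwargs". jog_arm: Moves the arm, as the interface text tells. Its arguments: {"type":"object","properties":{"rows":{"type":"array"},"grip_force":{"type":"number"}},"required":["rows"]}

```bash
mkdir -p pics
cat > h.py <<'E'
import numpy as np,cv2
from plant import bot
from scipy.spatial.transform import Rotation as R
def cam(n):
    s=bot.sense(); im,d=bot.camera(n); p=bot.camera_params(n); K=np.array(p["camera_matrix"])
    if n=="wrist":
        q=np.array(s["tool_rot"]);T=np.eye(4);T[:3,:3]=R.from_quat(q[[1,2,3,0]]).as_matrix();T[:3,3]=s["eef_pos"]
        W=T@np.array(p["T_tool_cam"])
    else: W=np.linalg.inv(np.array(p["camera_from_world"]))
    v,u=np.mgrid[:384,:512]
    P=np.stack([(u-K[0,2])/K[0,0]*d,(v-K[1,2])/K[1,1]*d,d],-1)@W[:3,:3].T+W[:3,3]
    P[d==0]=np.nan
    return im,P
E
python3 - <<'E'
from h import *
s=bot.sense();print(s)
ims=[]
for n in("scene","side","wrist"):
    im,P=cam(n);np.savez(f"{n}0.npz",im=im,P=P);ims.append(im)
cv2.imwrite("pics/a.png",cv2.resize(ims[0],(800,600))[...,::-1])
cv2.imwrite("pics/b.png",cv2.resize(np.hstack(ims[1:]),(800,300))[...,::-1])
E
```

```text
{'time_s': 0.0, 'qpos': array([-0.0838189 ,  0.57652845,  0.02482626,  1.4379031 , -0.0150269 ,
        1.12899665, -0.05653521]), 'qvel': array([ 4.44869202e-05,  1.66457985e-04, -5.03809279e-04,  3.55437904e-04,
       -5.26322305e-04,  4.60484992e-04,  7.72423475e-04]), 'effort': array([ 1.10782021e-03, -7.65753937e+01,  2.25157209e+00, -2.85965914e+01,
        1.54639565e-02,  1.25475466e-02,  7.09064329e-05]), 'eef_pos': array([6.74549482e-01, 3.78178496e-05, 2.30446438e-01]), 'tool_rot': array([-5.65198156e-04,  7.07099016e-01,  7.07114064e-01, -6.02158481e-04]), 'contact_force': array([0.0434447 , 0.24179973, 0.24830112]), 'moment': array([0.00838506, 0.04906343, 0.03221664]), 'finger_force': 0.0, 'width': 0.08574462489998526}
```

View pics/a.png

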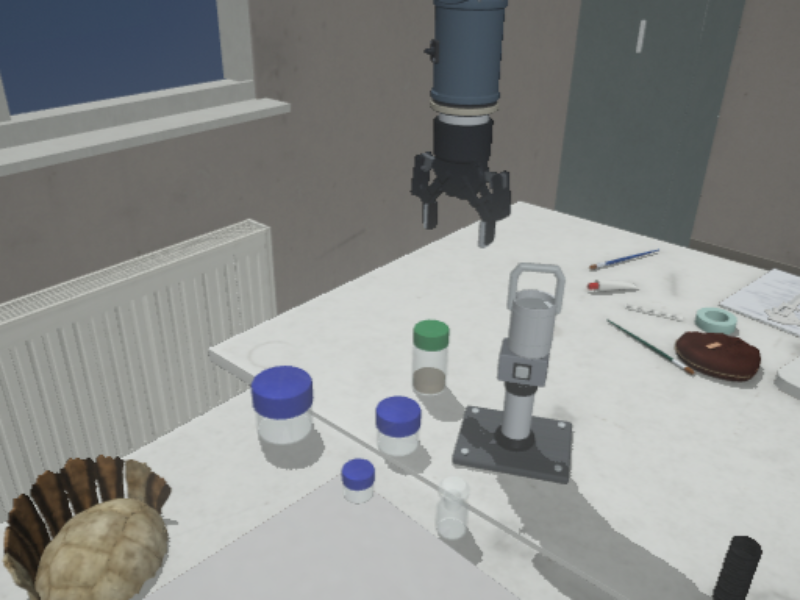

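View pics/b.png

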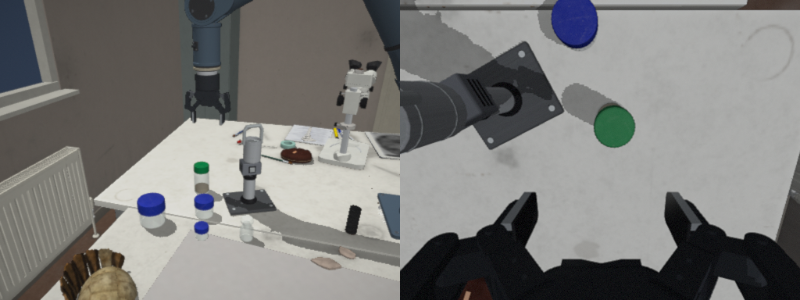

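The scene view shows the stand at (515,440), with the can and its handle bar at (537,267) on the head and the button at (521,371). The green-capped tall jar is at (430,355) and the clear bottle at (452,508). Three jars have blue caps: large (282,400), middle (398,425) and small (358,480). The middle one fits jar_mid (61 mm wide, 59 mm high). Next I measure positions and check the jar sizes.

Run:
```python
from h import *
np.set_printoptions(precision=4,suppress=True)
z=np.load("scene0.npz");im,P=z["im"],z["P"]
print("campos",np.linalg.inv(np.array(bot.camera_params("scene")["camera_from_world"]))[:3,3])
def g(n,u,v,P=P,k=.64):
    u,v=int(u*k),int(v*k);print(n,np.nanmedian(P[v-1:v+2,u-1:u+2].reshape(-1,3),0))
for n,u,v in[("barL",520,265),("bar",537,267),("barR",553,269),("button",521,371),("headL",505,365),("headR",540,372),("canmid",530,325),("foot1",474,416),("foot2",562,424),("foot3",566,470),("foot4",462,457),("small",358,468),("bottle",452,510)]: g(n,u,v)
hsv=cv2.cvtColor(im,cv2.COLOR_RGB2HSV)
for nm,lo,hi in(("blue",(112,150,60),(128,255,255)),("green",(55,120,40),(85,255,255))):
    m=cv2.inRange(hsv,lo,hi);n,l,st,c=cv2.connectedComponentsWithStats(m)
    for i in range(1,n):
        if st[i,4]>100:
            q=P[l==i];q=q[~np.isnan(q[:,0])];top=np.percentile(q[:,2],95);t=q[q[:,2]>top-.004]
            print(nm,c[i]/.64,"top",top,"ctr",(t.min(0)+t.max(0))/2,"ext",t.max(0)-t.min(0))
# head/can from geometry: above-table mask
m=(P[...,0]>.45)&(P[...,0]<.95)&(P[...,1]<.3)
reg=np.zeros(m.shape,bool);reg[160:290,285:372]=1
for a,b in((.012-.004,.016),(.118,.15),(.165,.22),(.258,.28)):
    q=P[reg&(P[...,2]>a)&(P[...,2]<b)]
    if len(q)<4: continue
    r=cv2.minAreaRect((q[:,:2]*1000).astype(np.float32));print(a,len(q),np.median(q,0),r)
w=np.load("wrist0.npz");Pw=w["P"]
for n,u,v in(("tallcap",614,126),("jarcap",574,22),("fc1",522,54),("fc2",552,108),("fc4",491,142),("bar?",400,100)):
    u=int((u-400)*1.28);v=int(v*1.28);print(n,np.nanmedian(Pw[max(v-1,0):v+2,max(0,u-1):u+2].reshape(-1,3),0))
cv2.imwrite("pics/c.png",np.hstack([cv2.resize(im[130:350,150:380],(460,440)),cv2.resize(im[160:250,310:372],(310,440),interpolation=2)])[...,::-1])
```

```text
campos [0.157  0.7301 0.6226]
barL [0.5345 0.0684 0.2711]
bar [0.5173 0.0587 0.2716]
barR [0.5011 0.0494 0.2694]
button [0.5094 0.0801 0.139 ]
headL [0.5296 0.0852 0.1419]
headR [0.4911 0.0671 0.1383]
canmid [0.5054 0.0771 0.2027]
foot1 [0.5894 0.0527 0.0119]
foot2 [ 0.4875 -0.0101  0.0153]
foot3 [0.437  0.064  0.0136]
foot4 [0.5513 0.1345 0.0123]
small [0.6149 0.2603 0.04  ]
bottle [0.4868 0.2428 0.0433]
0.008 1319 [0.5387 0.0491 0.0127] ((552.0706787109375, 20.643783569335938), (167.35037231445312, 160.03089904785156), 41.28958511352539)
0.118 432 [0.509  0.0778 0.135 ] ((506.14764404296875, 68.84938049316406), (70.46336364746094, 33.24238967895508), 55.499786376953125)
0.165 915 [0.5087 0.0734 0.2001] ((515.2540893554688, 56.24905014038086), (53.09138488769531, 53.05985641479492), 76.36556243896484)
0.258 198 [0.5147 0.0577 0.2683] ((515.8385620117188, 55.02330017089844), (61.679046630859375, 11.50246524810791), 33.29300308227539)
tallcap [0.6891 0.0294 0.1047]
jarcap [0.6386 0.155  0.059 ]
fc1 [0.5544 0.1233 0.0162]
fc2 [0.5937 0.0433 0.0156]
fc4 [ 0.4866 -0.0124  0.0159]
bar? [0.5446 0.0675 0.2294]
```

View pics/c.png

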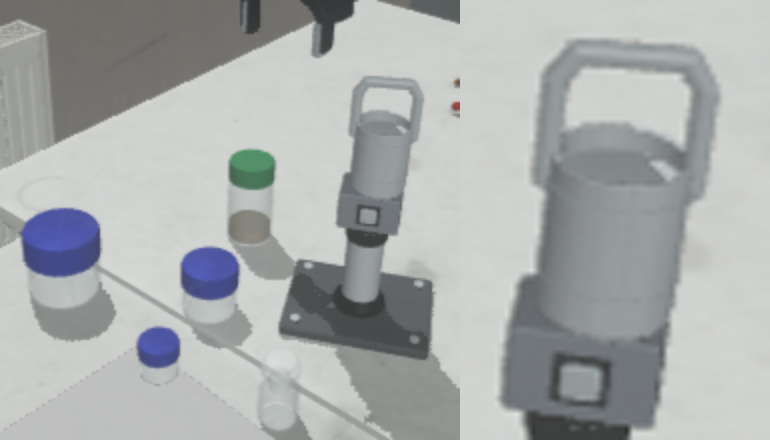

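The crop confirms the middle blue jar at world (0.64, 0.155), with its cap top at 59 mm. The column is near (0.518, 0.057) with its x axis at about 32°, and the can bar is aligned with that at z ≈ 0.267. I'm moving above the handle now.

Call:
{"fn": "jog_arm", "kwargs": {"rows": [85, 0, 0, -50, 8, 85, 0, -20, -85, 16, 85, 20, -60, -95, 24, 85, 40, -100, -95, 32, 85, 50, -135, -95, 40, 85, 56, -157, -95, 48, 85, 56, -157, -95, 55, 85, 56, -157, -95, 58]}}

```text
time_s: 0.95
eef_pos: [0.5172, 0.0565, 0.3266]
tool_rot: [-0.0, 0.962, 0.274, 0.0]
contact_force: [0.2, 0.2, -0.6]
width: 0.0848
finger_force: 0.0
```

Run:
```python
from h import *
np.set_printoptions(precision=4,suppress=True)
s=bot.sense();print(s["time_s"],s["eef_pos"],s["tool_rot"])
im,P=cam("wrist");np.savez("wrist1.npz",im=im,P=P)
def rect(m,n):
    q=P[m]
    if len(q)>5:
        r=cv2.minAreaRect((q[:,:2]*1000).astype(np.float32));print(n,len(q),np.median(q,0),r)
Z=P[...,2];near=np.hypot(P[...,0]-.517,P[...,1]-.057)<.06
for a,b in((.262,.280),(.21,.235),(.14,.17)): rect(near&(Z>a)&(Z<b),(a,b))
cv2.imwrite("pics/d.png",im[...,::-1])
```

```text
0.95 [0.5172 0.0565 0.3266] [-0.0002  0.9618  0.2739  0.0002]
(0.262, 0.28) 851 [0.5201 0.056  0.2713] ((516.7844848632812, 53.7198371887207), (57.42915344238281, 9.562440872192383), 31.677242279052734)
(0.21, 0.235) 1987 [0.5169 0.0549 0.216 ] ((516.9011840820312, 54.10981750488281), (53.844791412353516, 54.108638763427734), 84.86054229736328)
(0.14, 0.17) 522 [0.5421 0.0702 0.155 ] ((536.09130859375, 68.34725952148438), (26.86068344116211, 51.82704544067383), 39.805015563964844)
```

View pics/d.png

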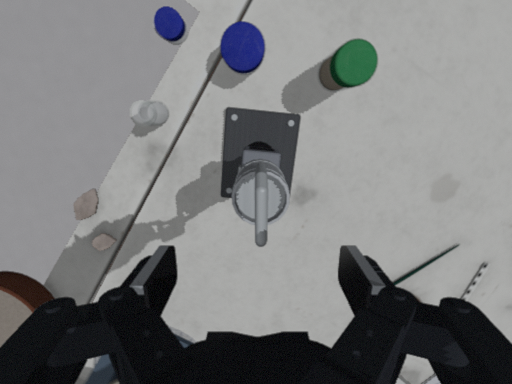

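The wrist view shows the bar centred between the fingers (bar at about (261,210)) and clear table to the right of the stand. Next: down onto the bar and grip.

Call:
{"fn": "jog_arm", "kwargs": {"rows": [85, -2, 2, 30, 0, 60, -2, 2, 60, 0, 50, -2, 2, 78, 0, 50, -2, 2, 78, 0, 5, -2, 2, 78, 0, 0, -2, 2, 78, 0, 0, -2, 2, 78, 0, 0, -2, 2, 78, 0], "grip_force": 50}}

```text
time_s: 1.8
eef_pos: [0.518, 0.0534, 0.2494]
tool_rot: [-0.0, 0.961, 0.276, 0.001]
contact_force: [-0.6, 0.7, 6.9]
width: 0.0079
finger_force: 48.9
```

Call:
{"fn": "jog_arm", "kwargs": {"rows": [0, 0, 0, -5, 0, 0, 0, 0, -15, 0, 0, 0, 0, -28, 0, 0, 0, 5, -32, 0, 0, 0, 18, -32, 0, 0, 0, 35, -32, 0, 0, 0, 55, -32, 0, 0, 0, 75, -32, 0]}}

```text
time_s: 2.6
eef_pos: [0.5576, -0.0121, 0.2798]
tool_rot: [0.0, 0.961, 0.275, -0.0]
contact_force: [0.2, -0.6, -1.2]
width: 0.0083
finger_force: 48.7
```

Call:
{"fn": "jog_arm", "kwargs": {"rows": [0, 0, 20, 0, 0, 0, 0, 36, 0, 0, 0, 0, 47, 0, 0, 0, 0, 53, 0, 0, 0, 0, 55, 15, 0, 0, 0, 55, 35, 0, 0, 0, 55, 55, 0, 0, 0, 55, 75, 0]}}

```text
time_s: 3.4
eef_pos: [0.5862, -0.0564, 0.2046]
tool_rot: [-0.0, 0.961, 0.276, 0.0]
contact_force: [0.8, -0.1, -1.9]
width: 0.008
finger_force: 48.8
```

Run:
```python
from h import *
s=bot.sense();print(s["time_s"],s["eef_pos"],s["contact_force"],s["width"])
im,P=cam("scene");im2,_=cam("side")
cv2.imwrite("pics/e.png",np.hstack([cv2.resize(im,(400,300)),cv2.resize(im2,(400,300))])[...,::-1])
# can underside estimate: lowest points on can
import numpy as np
e=s["eef_pos"];m=(np.hypot(P[...,0]-e[0],P[...,1]-e[1])<.031)&(P[...,2]<e[2]-.03)&(P[...,2]>.015)
print(np.percentile(P[m][:,2],[0,2,50,98]),np.median(P[m],0))
```

```text
3.4 [ 0.58617184 -0.05635658  0.20456333] [ 0.80027807 -0.11423801 -1.86032657] 0.007975423918880408
[0.11041158 0.11381288 0.15063892 0.17391547] [ 0.57612965 -0.03616911  0.15063892]
```

View pics/e.png

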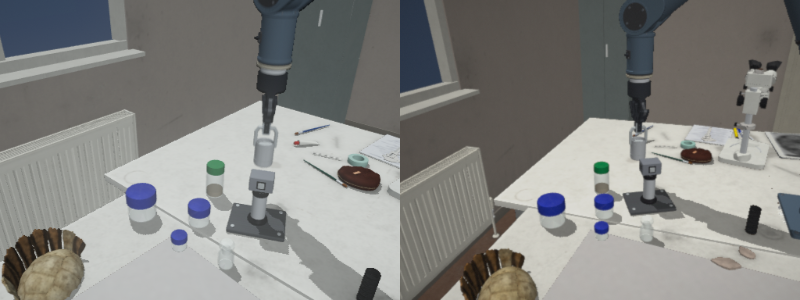

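The can hangs upright in the gripper at (265,148) in the left view, and the head is bare. Its underside is about 110 mm above the table. I'll lower it slowly at the end.

Call:
{"fn": "jog_arm", "kwargs": {"rows": [0, 0, 0, 20, 0, 0, 0, 0, 50, 0, 0, 0, 0, 80, 0, 0, 0, 0, 97, 0, 0, 0, 0, 104, 0, 0, 0, 0, 106, 0, 0, 0, 0, 108, 0, 0, 0, 0, 108, 0]}}

```text
time_s: 4.3
eef_pos: [0.5869, -0.057, 0.0982]
tool_rot: [0.0, 0.961, 0.276, 0.001]
contact_force: [0.1, -0.2, -1.3]
width: 0.0081
finger_force: 48.8
```

Call:
{"fn": "jog_arm", "kwargs": {"rows": [0, 0, 0, 1, 0, 0, 0, 0, 2, 0, 0, 0, 0, 2, 0]}}

```text
time_s: 4.6
eef_pos: [0.5863, -0.057, 0.0955]
tool_rot: [0.0, 0.961, 0.276, 0.0]
contact_force: [0.1, 0.1, -2.4]
width: 0.0083
finger_force: 48.8
```

Call:
{"fn": "jog_arm", "kwargs": {"rows": [0, 0, 0, 0.5, 0, 0, 0, 0, 1, 0, 0, 0, 0, 1.5, 0, 0, 0, 0, 1.5, 0]}}

```text
time_s: 5.0
eef_pos: [0.5867, -0.0569, 0.0946]
tool_rot: [0.0, 0.961, 0.276, 0.001]
contact_force: [-0.8, 0.9, 7.6]
width: 0.0081
finger_force: 49.7
```

Touchdown (+7.6 N). Releasing.

Call:
{"fn": "jog_arm", "kwargs": {"rows": [12, 0, 0, 0, 0, 25, 0, 0, 0, 0, 45, 0, 0, 0, 0, 50, 0, 0, 0, 0, 50, 0, 0, 0, 0, 50, 0, 0, -15, 0, 50, 0, 0, -50, 0, 50, 0, 0, -95, 0], "grip_force": 20}}

```text
time_s: 5.8
eef_pos: [0.585, -0.0569, 0.1883]
tool_rot: [-0.001, 0.961, 0.276, -0.002]
contact_force: [1.3, 0.5, 0.0]
width: 0.0501
finger_force: 0.0
```

Call:
{"fn": "jog_arm", "kwargs": {"rows": [60, 0, 0, -45, 0, 85, 0, -45, -60, 0, 85, 0, -90, -60, 0, 85, 0, -128, -60, 0, 85, 0, -131, -60, 0, 85, 0, -131, -60, 0]}}

```text
time_s: 6.4
eef_pos: [0.5165, 0.0551, 0.249]
tool_rot: [-0.0, 0.961, 0.277, 0.0]
contact_force: [0.6, -0.7, 0.7]
width: 0.0852
finger_force: 0.0
```

Run:
```python
from h import *
np.set_printoptions(precision=4,suppress=True)
s=bot.sense();print(s["time_s"],s["eef_pos"],s["tool_rot"],s["contact_force"],s["width"])
im,P=cam("wrist")
Z=P[...,2];near=np.hypot(P[...,0]-.517,P[...,1]-.057)<.06
for a,b in((.149,.165),):
    q=P[near&(Z>a)&(Z<b)];print(len(q),np.median(q,0),cv2.minAreaRect((q[:,:2]*1000).astype(np.float32)))
near=np.hypot(P[...,0]-.586,P[...,1]+.057)<.06
q=P[near&(Z>.06)&(Z<.13)]; print("can",len(q), len(q) and (np.median(q,0),q[:,2].max()))
im2,_=cam("scene")
cv2.imwrite("pics/f.png",np.hstack([cv2.resize(im,(400,300)),cv2.resize(im2,(400,300))])[...,::-1])
```

```text
6.4 [0.5165 0.0551 0.249 ] [-0.0001  0.9609  0.2768  0.0002] [ 0.5563 -0.6769  0.7278] 0.08515551540532283
3153 [0.5221 0.0576 0.1553] ((520.15771484375, 56.69056701660156), (59.47898483276367, 43.946475982666016), 26.475496292114258)
can 1900 (array([ 0.5829, -0.0526,  0.07  ]), np.float64(0.11881934151173146))
```

View pics/f.png

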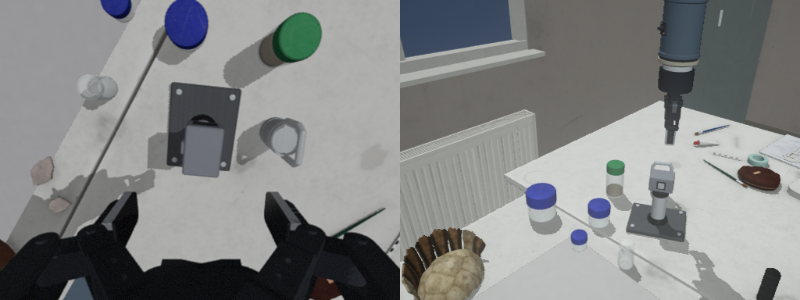

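The wrist view shows the can standing upright at (285,138) and the head at (203,150), turned about 5.7° from the tool. I'll align, descend and clasp.

Call:
{"fn": "jog_arm", "kwargs": {"rows": [85, 4, 1, 15, 5.7, 85, 4, 1, 40, 5.7, 85, 4, 1, 75, 5.7, 85, 4, 1, 105, 5.7, 85, 4, 1, 125, 5.7, 85, 4, 1, 135, 5.7, 85, 4, 1, 135, 5.7], "grip_force": 60}}

```text
time_s: 7.2
eef_pos: [0.5206, 0.0542, 0.1127]
tool_rot: [0.0, 0.974, 0.227, -0.001]
contact_force: [-0.1, 0.1, 0.4]
width: 0.0849
finger_force: 0.0
```

Call:
{"fn": "jog_arm", "kwargs": {"rows": [65, 0, 0, 0, 0, 52, 0, 0, 0, 0, 40, 0, 0, 0, 0, 35, 0, 0, 0, 0, 35, 0, 0, 0, 0, 35, 0, 0, 0, 0]}}

```text
time_s: 7.8
eef_pos: [0.521, 0.0563, 0.115]
tool_rot: [-0.0, 0.974, 0.228, 0.001]
contact_force: [-2.7, 4.3, 8.0]
width: 0.0434
finger_force: 59.9
```

Clasped at 43.4 mm, so the button is flush. I'll ease the side load, then draw up.

Call:
{"fn": "jog_arm", "kwargs": {"rows": [35, 0, -2, 0, 0, 35, 0, -2, -5, 0, 35, 0, -2, -15, 0, 35, 0, -2, -25, 0, 35, 0, -2, -35, 0, 35, 0, -2, -45, 0, 35, 0, -2, -55, 0, 35, 0, -2, -62, 0]}}

```text
time_s: 8.6
eef_pos: [0.5209, 0.0563, 0.1767]
tool_rot: [0.001, 0.974, 0.227, 0.001]
contact_force: [5.4, -4.1, -8.0]
width: 0.0432
finger_force: 62.1
```

Call:
{"fn": "jog_arm", "kwargs": {"rows": [35, 0, 1, -5, 0, 35, 0, 1, -10, 0, 35, 0, 1, -14, 0, 35, 0, 1, -16, 0, 35, 0, 1, -17, 0, 35, 0, 1, -18, 0, 35, 0, 1, -18, 0]}}

```text
time_s: 9.3
eef_pos: [0.5209, 0.0563, 0.194]
tool_rot: [0.0, 0.974, 0.228, 0.001]
contact_force: [5.0, -0.4, -8.1]
width: 0.0432
finger_force: 62.3
```

Call:
{"fn": "jog_arm", "kwargs": {"rows": [35, -1, 0, -1, 0, 35, -1, 0, -2, 0, 35, -1, 0, -2, 0]}}

```text
time_s: 9.6
eef_pos: [0.5209, 0.0563, 0.1953]
tool_rot: [0.0, 0.974, 0.228, 0.001]
contact_force: [12.5, 0.0, -19.0]
width: 0.0434
finger_force: 65.7
```

Call:
{"fn": "jog_arm", "kwargs": {"rows": [35, 2, 0, 0, 0, 35, 2, 0, 0, 0, 35, 2, 0, 0, 0, 35, 2, 0, 0, 0]}}

```text
time_s: 10.0
eef_pos: [0.5209, 0.0563, 0.1953]
tool_rot: [0.0, 0.974, 0.227, -0.0]
contact_force: [4.8, -2.7, -16.6]
width: 0.0436
finger_force: 66.5
```

Run:
```python
from h import *
np.set_printoptions(precision=4,suppress=True)
im,P=cam("scene");im2,_=cam("side")
s=bot.sense();print(s["time_s"],s["eef_pos"],s["contact_force"],s["width"],s["finger_force"])
cv2.imwrite("pics/g.png",np.hstack([cv2.resize(im[110:330,150:390],(480,440)),cv2.resize(im[170:290,300:370],(257,440),interpolation=2)])[...,::-1])
```

```text
10.1 [0.5209 0.0563 0.1953] [  5.1084  -3.006  -15.4394] 0.043685084815709256 66.47598825395107
```

View pics/g.png

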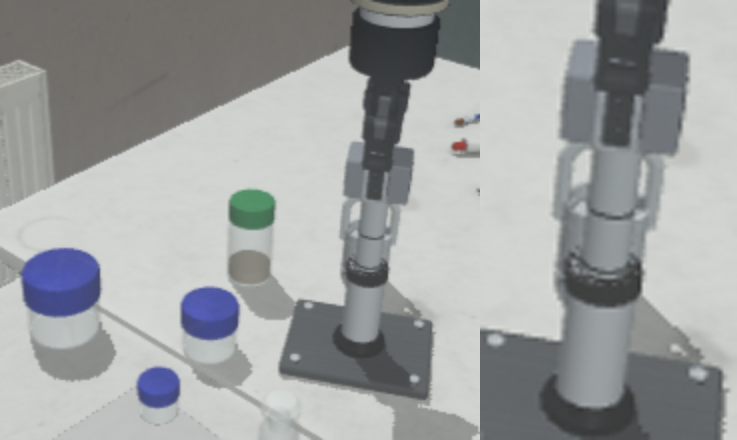

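The single ring is well clear of the collar at (610,213), and the pair shows right at the collar rim at (600,262). The force reading is easing slightly, so I'll firm the grip and check that it holds.

Call:
{"fn": "jog_arm", "kwargs": {"rows": [35, 1, 0, 0, 0, 35, 1, 0, 0, 0, 35, 1, 0, -1, 0, 35, 1, 0, -1, 0, 35, 1, 0, -1, 0, 35, 1, 0, -1, 0, 35, 1, 0, -1, 0, 35, 1, 0, -1, 0], "grip_force": 90}}

```text
time_s: 10.9
eef_pos: [0.5209, 0.0563, 0.1955]
tool_rot: [0.0, 0.974, 0.227, -0.002]
contact_force: [2.5, -4.5, -23.0]
width: 0.0427
finger_force: 96.3
```

Call:
{"fn": "jog_arm", "kwargs": {"rows": [35, 0, 0, 0, 0, 35, 0, 0, 0, 0, 35, 0, 0, 0, 0, 35, 0, 0, 0, 0, 35, 0, 0, 0, 0, 35, 0, 0, 0, 0, 35, 0, 0, 0, 0, 35, 0, 0, 0, 0]}}

```text
time_s: 11.7
eef_pos: [0.5208, 0.0563, 0.1954]
tool_rot: [0.0, 0.974, 0.227, -0.002]
contact_force: [2.6, -4.5, -23.6]
width: 0.0429
finger_force: 96.3
```

Run:
```python
from h import *
np.set_printoptions(precision=4,suppress=True)
im,P=cam("scene")
q=P[170:215,310:366].reshape(-1,3)
q=q[(np.hypot(q[:,0]-.52,q[:,1]-.0567)<.04)&(q[:,2]>.19)]
# head side-face points away from finger: top & bottom heights
a=np.radians(26.5);lx=(q[:,0]-.5202)*np.cos(a)+(q[:,1]-.0567)*np.sin(a)
for m in(lx>.017,lx<-.017): print(m.sum(),np.percentile(q[m][:,2],[1,10,90,99]))
cv2.imwrite("pics/h.png",cv2.resize(im[160:270,305:365],(436,600),interpolation=2)[:600,:,::-1][:, :])
```

```text
203 [0.1971 0.2034 0.2361 0.2744]
202 [0.1988 0.2044 0.236  0.2368]
```

View pics/h.png

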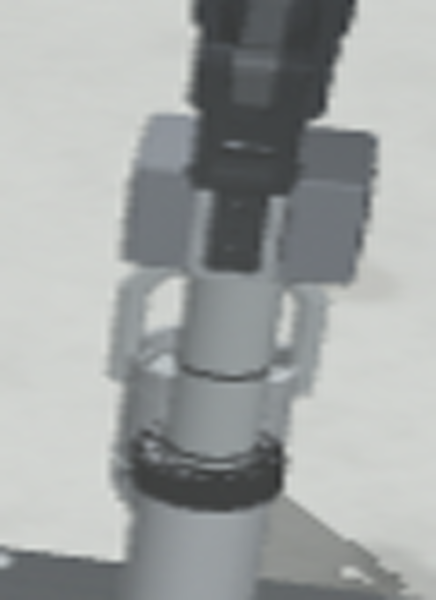

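The head top measures 0.236 m (0.155 + 0.08). The ring pair is at the collar, the load is steady at about 23 N against the end stop, and the can stands behind. Handing in.

```bash
python3 -c "
from plant import bot
print(bot.job_done())"
```

```text
the job is handed in; nothing more can be done
None
```

The job is handed in: the can stands upright, released, on the table about 13 cm from the column, and the arm is holding the column at its second stop with the button pressed in. The tall jar, low jar and small bottle were left where they stood.

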